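Set the cell counter for the next slide

TASK

Set the desk cell counter for the next slide: switch it on by pressing the raised half of its big rocker down until it lies level, then push in the bar-shaped key, then the plus-shaped key, and last the triangular key, each fully down to its stop, where it stays. Only press: do not pull up any key, leave the round and square keys up, and leave the things standing on and around the counter where they are.

Things in the scene. Friction and masses are not known exactly. Their poses are not given: they have to be found in the camera images.
- counter: Desk cell counter, a grey box 150 mm (x) by 340 mm (y) fixed to the table. Origin: middle of its underside, on the table; x points to its far side, z up. Its deck is 50 mm high and carries one row of six black panels 70 x 48 mm, 4 mm thick, on a line 30 mm to the near side of the origin, 52 mm apart along y: five keys with white caps and one rocker, in any order. A hump 45 mm wide and 80 mm high runs along the far edge, its near face 60 mm beyond the row.
- bar_key_top (a point): Key with a long narrow bar-shaped cap, 42 mm (counter's x) by 14 mm. The cap is 12 mm thick and its top is about 66 mm above the table when up; the neighbouring key's centre is 52 mm away. This point: centre of the cap's top, moving with the key; its x and y axes are the counter's.
- plus_key_top (a point): Key with a plus-shaped cap, 40 mm across, arms 12 mm wide, along the counter's x and y. The cap is 12 mm thick and its top is about 66 mm above the table when up; the neighbouring key's centre is 52 mm away. This point: centre of the cap's top, moving with the key; its x and y axes are the counter's.
- tri_key_top (a point): Key with an equilateral triangular cap, corners 24 mm from its centre, sides 42 mm. The cap is 12 mm thick and its top is about 66 mm above the table when up; the neighbouring key's centre is 52 mm away. This point: centre of the cap's top, moving with the key; its x and y axes are the counter's.
- round_key_top (a point): Key with a round cap, 34 mm across; to be left up. The cap is 12 mm thick and its top is about 66 mm above the table when up; the neighbouring key's centre is 52 mm away. This point: centre of the cap's top, moving with the key; its x and y axes are the counter's.
- square_key_top (a point): Key with a square cap, 32 mm; to be left up. The cap is 12 mm thick and its top is about 66 mm above the table when up; the neighbouring key's centre is 52 mm away. This point: centre of the cap's top, moving with the key; its x and y axes are the counter's.
- bar_key (a joint): Travel of the bar key in m: about 0 (up to 1 mm) when up, 0.007 when pressed fully down against its stop, negative if pulled up out of its seat. It sinks straight down against a steady 3.5 N plus slight damping, with no spring, and stays where it is left.
- plus_key (a joint): Travel of the plus key in m: about 0 (up to 1 mm) when up, 0.007 when pressed fully down against its stop, negative if pulled up out of its seat. It sinks straight down against a steady 3.5 N plus slight damping, with no spring, and stays where it is left.
- tri_key (a joint): Travel of the tri key in m: about 0 (up to 1 mm) when up, 0.007 when pressed fully down against its stop, negative if pulled up out of its seat. It sinks straight down against a steady 3.5 N plus slight damping, with no spring, and stays where it is left.
- round_key (a joint): Travel of the round key in m: about 0 (up to 1 mm) when up, 0.007 when pressed fully down against its stop, negative if pulled up out of its seat. It sinks straight down against a steady 3.5 N plus slight damping, with no spring, and stays where it is left.
- square_key (a joint): Travel of the square key in m: about 0 (up to 1 mm) when up, 0.007 when pressed fully down against its stop, negative if pulled up out of its seat. It sinks straight down against a steady 3.5 N plus slight damping, with no spring, and stays where it is left.
- rocker_raised_end (a point): The big rocker switch, 60 mm long (counter's x) by 32 mm wide, two 30 mm wings forming a shallow V, pivoting about a line along the counter's y in the middle of its panel, 62 mm above the table. At the start its near wing (counter's -x) stands up, its outer edge 10 mm above the pivot; its far wing lies level. This point: on top of the near wing, 24 mm from the pivot (moves with it; about 70 mm above the table at the start, 62 mm when pressed).
- rocker (a joint): Angle of the rocker in rad: about 0 (up to 0.04) when off, near wing standing up; 0.34 when on, near wing pressed down until level, against its stop. Pressing the near wing near its outer edge takes about 3 N; it has no spring and stays where it is left.
- oil_bottle: Bystander, loose: small green dropper bottle with a black cap, 26 mm across, 48 mm tall, on the hump at the far side of the counter. Origin at the centre of its underside.
- objective: Bystander, loose: steel microscope objective, 28 mm across, 42 mm tall, on the same hump. Origin at the centre of its underside.
- petri_dish: Bystander, loose: clear flat round dish with lid, 94 mm across, 18 mm tall, on the table on the robot's side of the counter. Origin at the centre of its underside.
- marker: Bystander, loose: white and black pen, 127 mm long, 13 mm thick, lying on the robot's side of the counter. Origin at the underside, in the middle of its 90 mm white barrel.
- slide_box: Bystander, loose: flat box for slides, 87 x 62 x 34 mm, right of the counter. Origin at the centre of its underside.
- beaker: Bystander, loose: small glass beaker, 56 mm across, 60 mm tall, right of the counter. Origin at the centre of its underside.
- stain_jar: Bystander, loose: amber jar, 48 mm across, 60 mm tall, left of the counter. Origin at the centre of its underside.

How it is judged:
By the outcome, as a careful person would: the job done as asked, in the order asked, and still so for the second after the job is handed in, with the robot touching nothing.
It also fails if it takes over 45 s, if anything falls off the work surface, if the arm or the gripper's body presses on something with over 40 N, if the wrist force passes 120 N, or if a joint passes its speed limit or range.

ROBOT

A 6-joint arm with a two-finger parallel gripper is mounted at the origin on the work surface. World frame = base frame: x ahead of the robot, y to its left, z up, the work surface at z = 0. Lengths are in m, angles in rad, forces in N, time in s.
With the tool pointing down it reaches from about 0.25 to 0.725 m from the base axis. Payload 9.7 kg.
Tool frame: the origin (TCP) lies at the very end of the fingers, on their centre line; the grasp point (between the pads) lies 19 mm behind it; z points along the fingers, y is the line along which they close (so a half turn about z gives the same grasp; the last joint's range is limited). The gripper opens to 85 mm and grips with 20 to 120 N. Pads are 22 mm wide; open, the fingers measure 114 mm over their backs; the gripper's body (76 mm by 85 mm) begins 54 mm behind the grasp point. The pads swing forward as they close: fully open they stand 13 mm farther back than shut.
Start: joints at [1.245, 0.087, 0.176, 1.66, 0, 1.571], TCP at [0.176, 0.521, 0.231] pointing down, gripper open.
Joint ranges: [-3.13, 3.13], [-0.85, 1.81], [-1.15, 1.24], [-2.2, 2.28], [-1.44, 1.52], [-3.14, 3.14]. Speed limits (rad/s): [2.22, 2.22, 2.57, 3.14, 3.14, 3.14].

INTERFACE

Orientations are given as a unit quaternion [x, y, z, w].
In Python, from workcell import telemetry, vision, ctrl gives the robot as it stands.
- The arm moves only by the tool carry_out, never from a script. Its argument "increments" is a list that holds one entry, the list of rows, each a list of 5 numbers: the shift along the world's x, y, z as a fraction of full scale, then the turn about the world's z as a fraction of full scale, then the opening, from -1 (shut) to 1 (fully open). A call has 1 to 5 rows; each row is the pose to reach, as a shift and turn from the pose commanded when the call began, turning the shorter way round; what a row does not reach only later rows make up. Full scale, the value 1, is 150 mm for a shift and 360 degrees for a turn. A row lasts 1/8 s, in which the tool goes at most 62.5 mm and 10.7 degrees, less where a joint would pass 70% of its speed; a pose out of reach is approached as far as the arm can. A call with a number of a shift or a turn outside -1 to 1 is refused whole. A call with a gripper value outside its range is refused whole. The fingers move at their own pace and stop on an object; the grip force is fixed at half the most. Time passes only in rows, so rows that repeat a pose let the fingers close. It gives the time, the measured TCP pose, the force, the opening and the grip force at its end, in the units of the state.
- telemetry.sense(): the state, without advancing time (a new reading comes with each control period).
- vision.capture(name): name is "scene" or "top"; returns (picture, depth): 400x640x3 uint8, red, green, blue; 400x640 float32, m along the optical axis (not along the pixel's ray), 0 where there is no reading.
- vision.camera_info(name): a dict with "intrinsics" (3x3 intrinsics, pixels), "world_to_cam" (4x4, takes a point from world to camera coordinates). Camera axes: x right, y down, z forward; pixel columns grow to the right and rows downward; lengths in m; the calibration is good to about 2 mm. A picture is of the moment at which its call begins. camera_info takes no time and is no camera call.
- ctrl.hand_in(): hands the job in; it is judged then, once.
The state is a dict: "time": time; "joint_pos": joint angles; "qvel": joint speeds; "effort": joint torques, N m; "position": TCP position; "tcp_rot": TCP orientation; "force": force on the tool from outside, world axes, zero at the start; "moment": the same for the moment, N m; "width": finger opening in m; "grasp_force": force on a finger pad.
Only numpy, scipy, OpenCV 4.12 (cv2) and the standard library are available. Lean on these libraries where they do the work, as an engineer would, in place of code of your own. Each camera call takes 0.05 s, during which the arm holds its last target. There are 200 camera calls.

## Working session

There is one attempt and no reset: what is moved stays moved. The work goes in short steps, Python scripts to look and compute and a tool call to move; the robot and the scene stay as the last step left them, time stands still between calls to the robot, and variables do not carry over. Pictures are saved under pics/ and viewed, at most 10 in all, crops included, and the job is handed in when it is done.

Besides the shell and the picture viewer there is one more tool, called after "Call:" as name(argument=value, ...), one argument or row to a line, values as JSON. carry_out: Moves the arm, as the interface text tells. Shift numbers are shares of 150 mm and turn numbers shares of 360 degrees, none past 1 either way. Its arguments: {"type":"object","properties":{"increments":{"type":"array","items":{"type":"array","items":{"type":"array","items":{"type":"number","minimum":-1,"maximum":1}}}}},"required":["increments"]}

```bash
mkdir -p pics; cat > h.py <<'E'
import numpy as np, cv2
from workcell import telemetry, vision, ctrl
def snap(n):
    im,d=vision.capture(n); c=vision.camera_info(n)
    return im,d,np.array(c["intrinsics"]),np.array(c["world_to_cam"])
def ray(K,T,u,v,z):
    R,t=T[:3,:3],T[:3,3]; o=-R.T@t; r=R.T@np.linalg.inv(K)@np.array([u,v,1.]); return o+r*(z-o[2])/r[2]
def cloud(d,K,T):
    v,u=np.indices(d.shape); p=np.stack([(u-K[0,2])/K[0,0]*d,(v-K[1,2])/K[1,1]*d,d],-1)
    return (p-T[:3,3])@T[:3,:3]
E
python3 - <<'E'
from h import *
for n in("top","scene"):
    im,d,K,T=snap(n); cv2.imwrite(f"pics/{n}0.png",im[...,::-1]); np.savez(f"{n}0.npz",im=im,d=d,K=K,T=T)
    print(n,K[0,0],-T[:3,:3].T@T[:3,3])
s=telemetry.sense(); print(s["position"],s["tcp_rot"],s["width"],s["time"],s["force"])
E
```

```text
top 403.89416937831925 [ 0.43637395 -0.02032039  0.97778051]
scene 472.84065018535455 [ 1.00748249 -0.35917743  0.70232764]
[0.17597805 0.52087108 0.2306484 ] [ 1.62185063e-01  9.86760175e-01 -5.94193917e-04 -9.75159647e-05] 0.08542882828819819 0.1 [-0.05179647 -0.30592591 -1.06742892]
```

View pics/top0.png

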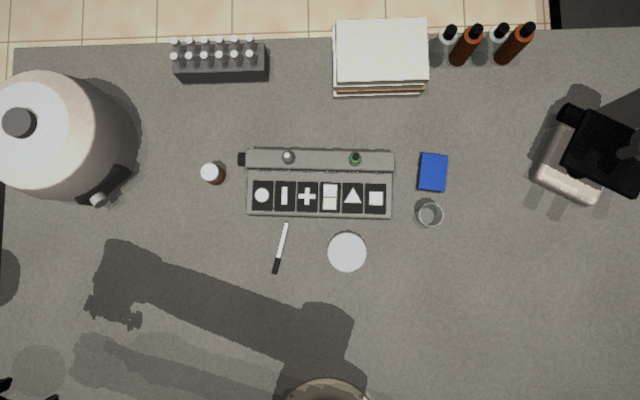

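View pics/scene0.png

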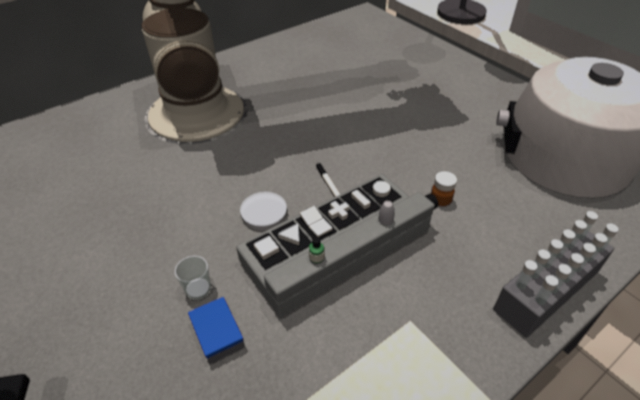

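The top view shows the row from left (+y) to right: round (262,195), bar (284,195), plus (307,196), rocker (330,197), triangle (353,197) and square (376,198). The bottle (355,158) and the objective (288,156) stand on the hump. The scene view shows the same order.

```bash
cat >> h.py <<'E'
def keys(im,d,K,T):
    C=cloud(d,K,T); g=im.min(-1); m=((g>135)).astype(np.uint8); m[:180]=0;m[215:]=0;m[:,:250]=0;m[:,392:]=0
    n,l,s,c=cv2.connectedComponentsWithStats(m); out=[]
    for i in range(1,n):
        if s[i,4]<40: continue
        z=np.median(C[l==i][:,2]); cc=c[i]
        if s[i,2]>0 and 340<cc[0]<365: # triangle: centroid is the centre
            pass
        out.append((cc.round(1),s[i].tolist(),z.round(4),ray(K,T,*cc,.066).round(4)))
    return sorted(out,key=lambda o:o[0][0])
E
python3 - <<'E'
from h import *
f=np.load("top0.npz"); im,d,K,T=[f[k] for k in("im","d","K","T")]
ks=keys(im,d,K,T)
for k in ks: print(*k)
C=cloud(d,K,T)
# rocker profile along image column 330
for v in range(178,222,2): print(v,im[v,330],C[v,330].round(4))
p=np.array([k[3] for k in ks]); print(np.diff(p,axis=0))
cv2.imwrite("pics/crop0.png",cv2.resize(im[140:225,235:405,::-1],None,fx=4.5,fy=4.5,interpolation=cv2.INTER_CUBIC))
f=np.load("scene0.npz"); im,d,K,T=[f[k] for k in("im","d","K","T")]
m=(im.min(-1)>125).astype(np.uint8); m[:170]=0;m[265:]=0;m[:,:245]=0;m[:,395:]=0
n,l,s,c=cv2.connectedComponentsWithStats(m)
for i in range(1,n):
    if s[i,4]>60: print("scene",c[i].round(1),s[i].tolist(),ray(K,T,*c[i],.066).round(4))
E
```

```text
[252.6 199.5] [250, 180, 16, 33, 78] 0.05 [0.5299 0.1567 0.066 ]
[261.4 194.7] [255, 188, 14, 14, 163] 0.0648 [0.5405 0.1365 0.066 ]
[283.8 195.6] [281, 187, 7, 18, 105] 0.0654 [0.5374 0.0852 0.066 ]
[306.4 196. ] [298, 188, 18, 17, 151] 0.0655 [0.5354 0.0337 0.066 ]
[328.7 213.6] [302, 212, 63, 3, 94] 0.0498 [ 0.4944 -0.0162  0.066 ]
[329.4 196.4] [323, 184, 14, 26, 356] 0.0636 [ 0.5334 -0.0186  0.066 ]
[352.4 197.1] [344, 188, 17, 15, 149] 0.065 [ 0.5308 -0.0706  0.066 ]
[370.8 188.5] [308, 180, 83, 35, 298] 0.0498 [ 0.5496 -0.1126  0.066 ]
[375.5 198. ] [369, 191, 14, 15, 189] 0.0656 [ 0.5277 -0.1226  0.066 ]
178 [146 145 136] [ 0.5783 -0.0208  0.0488]
180 [149 148 138] [ 0.5728 -0.0207  0.054 ]
182 [93 93 86] [ 0.5692 -0.0206  0.0467]
184 [160 161 157] [ 0.5622 -0.0205  0.0631]
186 [207 208 209] [ 0.5579 -0.0204  0.0615]
188 [205 205 206] [ 0.5527 -0.0203  0.0655]
190 [203 205 206] [ 0.5485 -0.0202  0.0628]
192 [207 207 208] [ 0.5441 -0.0201  0.0612]
194 [205 206 206] [ 0.5392 -0.02    0.0633]
196 [190 191 188] [ 0.535  -0.02    0.0602]
198 [206 206 196] [ 0.5303 -0.0199  0.0612]
[... 758 characters left out ...]
.065  0.066 ]
scene [381.8 186.2] [373, 180, 18, 13, 181] [0.543  0.1397 0.066 ]
scene [264.3 207.5] [245, 190, 43, 36, 1257] [ 0.4515 -0.0735  0.066 ]
scene [360.4 197.2] [352, 190, 18, 15, 122] [0.5406 0.0865 0.066 ]
scene [338.5 208.4] [329, 201, 20, 15, 187] [0.5379 0.0348 0.066 ]
scene [314.8 219.6] [299, 204, 33, 31, 505] [ 0.5338 -0.0172  0.066 ]
scene [291.1 232.6] [279, 223, 20, 18, 200] [ 0.5329 -0.0692  0.066 ]
scene [361.1 239.2] [354, 233, 14, 14, 71] [0.6208 0.0191 0.066 ]
scene [265.6 245.5] [254, 236, 24, 20, 277] [ 0.5303 -0.1212  0.066 ]
scene [339.4 249.2] [327, 240, 25, 16, 121] [ 0.6151 -0.0252  0.066 ]
scene [250.1 257.1] [245, 247, 14, 18, 98] [ 0.5357 -0.1557  0.066 ]
```

View pics/crop0.png

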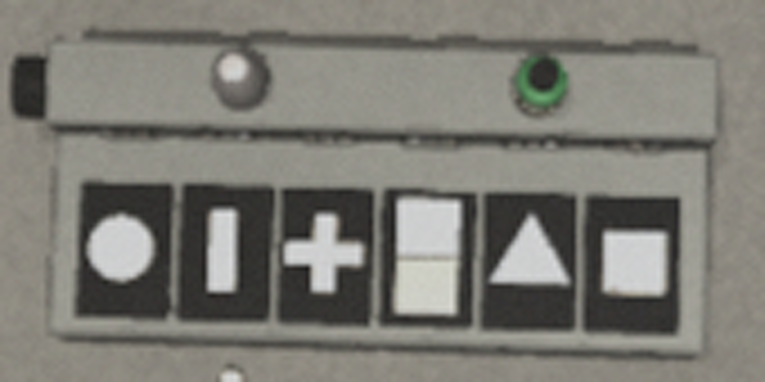

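The row lies on one line at a 52 mm pitch, and the two views agree to about 2 mm. The counter yaw is about -2.7°. The rocker pivot is near (.534,-.018), so the press point is near (.510,-.017). First I carry the shut gripper over there, turning it +16°.

Call:
carry_out(
  increments=[
    [[0.28,-0.45,0,0.022,-1],[0.56,-0.9,0,0.044,-1],[0.56,-0.9,0,0.044,-1],[0.56,-0.9,0,0.044,-1]],
  ],
)

```text
time: 0.6
position: [0.261, 0.3845, 0.2315]
tcp_rot: [0.026, 1.0, 0.0, 0.0]
force: [0.9, -0.2, -0.3]
width: 0.0122
grasp_force: 0.0
```

Call:
carry_out(
  increments=[
    [[0.28,-0.45,0,0,-1],[0.56,-0.9,0,0,-1],[0.56,-0.9,0,0,-1],[0.56,-0.9,0,0,-1]],
  ],
)

```text
time: 1.1
position: [0.3448, 0.2501, 0.2312]
tcp_rot: [0.026, 1.0, -0.0, -0.0]
force: [-0.3, 0.1, 0.4]
width: -0.0
grasp_force: 0.0
```

```bash
python3 -c "
from h import *
s=telemetry.sense(); print(s)"
```

```text
{'time': 1.1, 'joint_pos': array([ 6.27638952e-01, -2.06905877e-01, -1.03772542e-01,  1.67410013e+00,
       -2.16674194e-05,  6.79914852e-01]), 'qvel': array([ 0.05112445,  0.00988885,  0.0067004 , -0.00338488,  0.01167691,
        0.03723111]), 'effort': array([ -2.00002491, -33.88051629,  46.22084141,   0.11981491,
        -0.19654232,  -0.57316683]), 'position': array([0.34477556, 0.25012867, 0.23115875]), 'tcp_rot': array([ 2.61349730e-02,  9.99658420e-01, -6.04389079e-05, -6.10702385e-05]), 'force': array([-0.30126501,  0.07435137,  0.44418044]), 'moment': array([-0.02030592,  0.0202244 , -0.00447957]), 'grasp_force': 0.0, 'width': -4.6868759199746336e-05}
```

Call:
carry_out(
  increments=[
    [[0.28,-0.45,0,0,-1],[0.55,-0.89,0,0,-1],[0.55,-0.89,0,0,-1],[0.55,-0.89,0,0,-1]],
  ],
)

```text
time: 1.6
position: [0.4272, 0.1172, 0.2308]
tcp_rot: [0.026, 1.0, -0.0, -0.0]
force: [-0.8, -0.1, 0.6]
width: -0.0001
grasp_force: 0.0
```

Call:
carry_out(
  increments=[
    [[0.28,-0.45,-0.3,0,-1],[0.55,-0.89,-0.6,0,-1],[0.55,-0.89,-0.9,0,-1],[0.55,-0.89,-0.9,0,-1],[0.55,-0.89,-0.9,0,-1]],
  ],
)

```text
time: 2.22
position: [0.5082, -0.0148, 0.0943]
tcp_rot: [0.025, 1.0, 0.0, -0.002]
force: [0.4, -0.6, -0.2]
width: -0.0
grasp_force: 0.0
```

```bash
python3 -c "
from h import *
s=telemetry.sense(); print(s['position'],s['tcp_rot'],s['force'])
im,d,K,T=snap('scene'); cv2.imwrite('pics/s1.png',cv2.resize(im[60:330,180:480,::-1],None,fx=2,fy=2))
im,d,K,T=snap('top'); cv2.imwrite('pics/t1.png',cv2.resize(im[140:225,235:405,::-1],None,fx=4,fy=4))"
```

```text
[ 0.50817232 -0.01483686  0.09434115] [ 2.45476247e-02  9.99696730e-01  2.05351904e-04 -1.95473255e-03] [ 0.40964309 -0.57079089 -0.19186736]
```

View pics/s1.png

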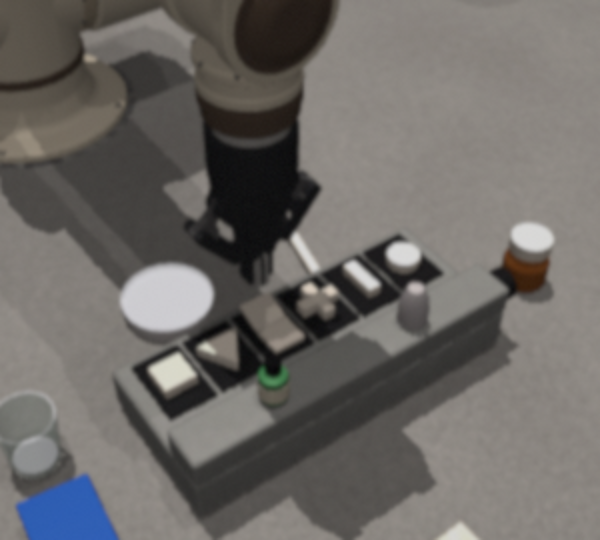

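The fingertips hang just above the rocker's near wing, around (265,285) in the crop, with nothing else close. Now I lower in steps.

Call:
carry_out(
  increments=[
    [[0.01,-0.01,-0.12,0,-1],[0.01,-0.01,-0.16,0,-1],[0.01,-0.01,-0.18,0,-1],[0.01,-0.01,-0.2,0,-1],[0.01,-0.01,-0.21,0,-1]],
  ],
)

```text
time: 2.95
position: [0.5106, -0.0174, 0.0649]
tcp_rot: [0.025, 1.0, 0.0, 0.0]
force: [-2.4, 0.1, 2.9]
width: -0.0002
grasp_force: 1.4
```

Call:
carry_out(
  increments=[
    [[0,0,-0.01,0,-1],[0,0,-0.015,0,-1],[0,0,-0.015,0,-1]],
  ],
)

```text
time: 3.32
position: [0.5106, -0.0175, 0.0625]
tcp_rot: [0.025, 1.0, -0.0, 0.0]
force: [-0.6, 0.3, 0.4]
width: 0.0001
grasp_force: 0.4
```

Call:
carry_out(
  increments=[
    [[0,0,-0.005,0,-1],[0,0,-0.01,0,-1],[0,0,-0.01,0,-1]],
  ],
)

```text
time: 3.7
position: [0.5107, -0.0175, 0.062]
tcp_rot: [0.025, 1.0, -0.0, 0.0]
force: [-5.0, -0.1, 9.3]
width: -0.0001
grasp_force: 4.8
```

Call:
carry_out(
  increments=[
    [[0,0,-0.005,0,-1],[0,0,-0.01,0,-1],[0,0,-0.01,0,-1]],
  ],
)

```text
time: 4.08
position: [0.5107, -0.0175, 0.0618]
tcp_rot: [0.025, 1.0, -0.0, 0.001]
force: [-8.6, 0.3, 21.1]
width: 0.0003
grasp_force: 10.5
```

Call:
carry_out(
  increments=[
    [[0,0,0.1,0,-1],[0,0,0.2,0,-1],[0,0,0.2,0,-1]],
  ],
)

```text
time: 4.45
position: [0.5114, -0.0175, 0.0909]
tcp_rot: [0.025, 1.0, -0.0, 0.001]
force: [-0.2, 0.5, 0.1]
width: -0.0
grasp_force: 0.0
```

The rocker is against its stop: 21 N at z = 0.062. Next is the bar key.

Call:
carry_out(
  increments=[
    [[0.09,0.35,0,0,-1],[0.18,0.69,0,0,-1],[0.18,0.69,0,0,-1],[0.18,0.69,0,0,-1]],
  ],
)

```text
time: 4.95
position: [0.5372, 0.086, 0.0889]
tcp_rot: [0.024, 1.0, -0.0, -0.001]
force: [-0.2, -0.1, 0.0]
width: 0.0
grasp_force: 0.0
```

Call:
carry_out(
  increments=[
    [[0,0,-0.12,0,-1],[0,0,-0.15,0,-1],[0,0,-0.17,0,-1],[0,0,-0.19,0,-1],[0,0,-0.2,0,-1]],
  ],
)

```text
time: 5.58
position: [0.5377, 0.0858, 0.0597]
tcp_rot: [0.025, 1.0, -0.0, 0.0]
force: [-1.7, -2.4, 4.3]
width: -0.0004
grasp_force: 1.7
```

Call:
carry_out(
  increments=[
    [[0,0,-0.007,0,-1],[0,0,-0.014,0,-1],[0,0,-0.014,0,-1]],
  ],
)

```text
time: 5.95
position: [0.5378, 0.086, 0.0588]
tcp_rot: [0.025, 1.0, -0.0, 0.001]
force: [-5.5, -2.6, 13.2]
width: 0.0001
grasp_force: 6.3
```

Call:
carry_out(
  increments=[
    [[0,0,-0.005,0,-1],[0,0,-0.01,0,-1],[0,0,-0.01,0,-1]],
  ],
)

```text
time: 6.32
position: [0.5379, 0.086, 0.0587]
tcp_rot: [0.025, 1.0, 0.0, 0.001]
force: [-10.2, -4.0, 22.8]
width: 0.0001
grasp_force: 11.3
```

Call:
carry_out(
  increments=[
    [[0,0,0.1,0,-1],[0,0,0.22,0,-1],[0,0,0.22,0,-1]],
  ],
)

```text
time: 6.7
position: [0.5386, 0.0864, 0.0907]
tcp_rot: [0.025, 1.0, 0.0, 0.001]
force: [0.9, -0.1, -0.3]
width: -0.0001
grasp_force: 0.0
```

Call:
carry_out(
  increments=[
    [[0,-0.18,0,0,-1],[-0.01,-0.35,0,0,-1],[-0.01,-0.35,0,0,-1],[-0.01,-0.35,0,0,-1]],
  ],
)

```text
time: 7.2
position: [0.536, 0.0339, 0.0886]
tcp_rot: [0.025, 1.0, 0.0, -0.0]
force: [-0.4, -0.4, 0.6]
width: -0.0005
grasp_force: 0.0
```

The bar key is at its stop (23 N at z = 0.0587). Now the plus key.

Call:
carry_out(
  increments=[
    [[0,0,-0.12,0,-1],[0,0,-0.15,0,-1],[0,0,-0.17,0,-1],[0,0,-0.19,0,-1],[0,0,-0.2,0,-1]],
  ],
)

```text
time: 7.82
position: [0.5361, 0.0337, 0.059]
tcp_rot: [0.025, 1.0, 0.0, 0.0]
force: [-2.4, 1.8, 5.9]
width: -0.0
grasp_force: 3.1
```

Call:
carry_out(
  increments=[
    [[0,0,-0.007,0,-1],[0,0,-0.014,0,-1],[0,0,-0.014,0,-1]],
  ],
)

```text
time: 8.2
position: [0.5362, 0.0337, 0.0587]
tcp_rot: [0.025, 1.0, 0.0, 0.001]
force: [-7.0, 2.2, 16.7]
width: -0.0001
grasp_force: 8.4
```

Call:
carry_out(
  increments=[
    [[0,0,-0.005,0,-1],[0,0,-0.01,0,-1],[0,0,-0.01,0,-1]],
  ],
)

```text
time: 8.57
position: [0.5362, 0.0337, 0.0586]
tcp_rot: [0.025, 1.0, 0.0, 0.001]
force: [-12.2, 1.3, 26.9]
width: -0.0001
grasp_force: 13.5
```

Call:
carry_out(
  increments=[
    [[0,0,0.1,0,-1],[0,0,0.25,0,-1],[0,0,0.25,0,-1]],
  ],
)

```text
time: 8.95
position: [0.5372, 0.0335, 0.0944]
tcp_rot: [0.025, 1.0, -0.0, 0.002]
force: [-0.0, -0.4, -0.8]
width: -0.0002
grasp_force: 0.0
```

Call:
carry_out(
  increments=[
    [[-0.01,-0.35,0,0,-1],[-0.03,-0.69,0,0,-1],[-0.03,-0.69,0,0,-1],[-0.03,-0.69,0,0,-1]],
  ],
)

```text
time: 9.45
position: [0.5313, -0.07, 0.0921]
tcp_rot: [0.025, 1.0, 0.0, -0.0]
force: [1.2, 0.1, -0.2]
width: -0.0001
grasp_force: 0.0
```

Call:
carry_out(
  increments=[
    [[0,0,-0.15,0,-1],[0,0,-0.18,0,-1],[0,0,-0.2,0,-1],[0,0,-0.21,0,-1],[0,0,-0.22,0,-1]],
  ],
)

```text
time: 10.07
position: [0.532, -0.0697, 0.0604]
tcp_rot: [0.025, 1.0, 0.0, 0.001]
force: [-1.0, 2.4, 3.3]
width: 0.0002
grasp_force: 1.7
```

Call:
carry_out(
  increments=[
    [[0,0,-0.007,0,-1],[0,0,-0.014,0,-1],[0,0,-0.014,0,-1]],
  ],
)

```text
time: 10.45
position: [0.5321, -0.0698, 0.0589]
tcp_rot: [0.025, 1.0, 0.0, 0.001]
force: [-2.3, 3.0, 9.8]
width: -0.0001
grasp_force: 5.1
```

Call:
carry_out(
  increments=[
    [[0,0,-0.007,0,-1],[0,0,-0.014,0,-1],[0,0,-0.014,0,-1]],
  ],
)

```text
time: 10.82
position: [0.5321, -0.0699, 0.0586]
tcp_rot: [0.025, 1.0, 0.0, 0.001]
force: [-7.8, 4.8, 23.9]
width: -0.0002
grasp_force: 12.2
```

Call:
carry_out(
  increments=[
    [[0,0,0.2,0,-1],[0,0,0.6,0,-1],[0,0,1,0,-1],[0,0,1,0,-1]],
  ],
)

```text
time: 11.32
position: [0.5333, -0.0705, 0.2106]
tcp_rot: [0.025, 1.0, -0.001, 0.004]
force: [0.2, -0.5, -0.2]
width: 0.0001
grasp_force: 0.0
```

Call:
carry_out(
  increments=[
    [[-0.3,0,0,0,-1],[-0.6,0,0,0,-1],[-0.9,0,0,0,-1],[-0.9,0,0,0,-1]],
  ],
)

```text
time: 11.82
position: [0.3945, -0.0701, 0.2054]
tcp_rot: [0.025, 1.0, -0.0, 0.0]
force: [0.4, -0.6, -0.8]
width: 0.0001
grasp_force: 0.0
```

```bash
python3 - <<'E'
from h import *
im,d,K,T=snap('top'); C=cloud(d,K,T); f=np.load("top0.npz"); C0=cloud(f["d"],f["K"],f["T"])
for n,u,v in(("round",261,195),("bar",284,195),("plus",306,196),("rock near",329,206),("rock far",329,187),("tri",352,198),("sq",375,198)):
    w=lambda c:c[v-2:v+3,u-1:u+2,2].mean().round(4)
    print(n,w(C0),w(C))
cv2.imwrite('pics/t2.png',im[...,::-1])
im,_,_,_=snap('scene'); cv2.imwrite('pics/s2.png',cv2.resize(im[130:330,170:490,::-1],None,fx=2.4,fy=2.4))
E
```

```text
round 0.0655 0.1264
bar 0.0657 0.0587
plus 0.0657 0.0586
rock near 0.0684 0.0609
rock far 0.0622 0.0702
tri 0.0652 0.0591
sq 0.0658 0.0657
```

View pics/s2.png

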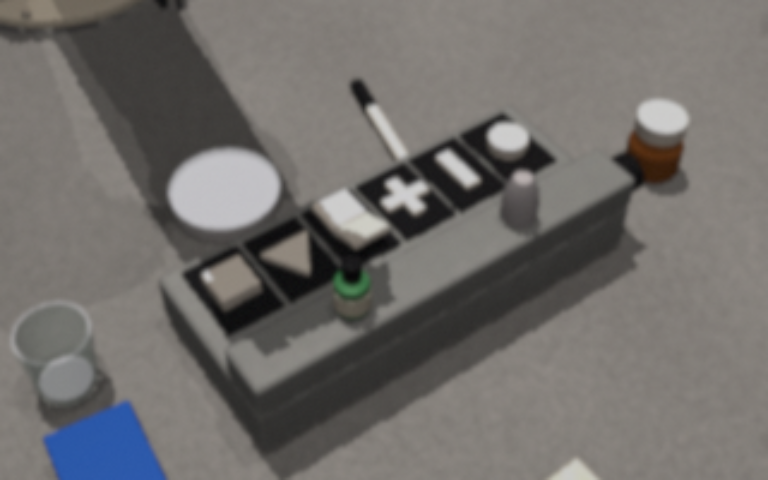

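View pics/t2.png

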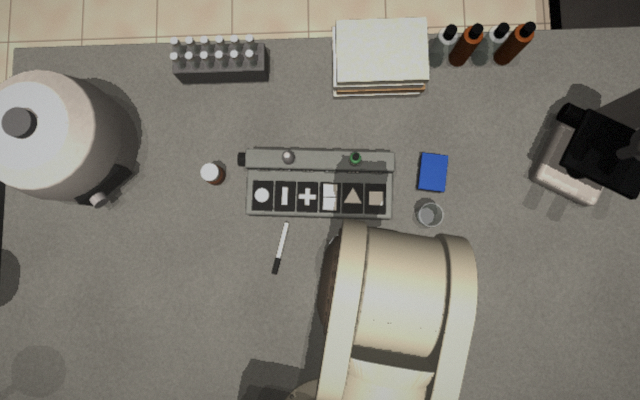

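Both views show the bar, plus and triangle caps sunk at about z = 0.059, and the rocker's near wing level with its far wing raised. The square and round keys are up; the one odd depth value over the round key is a glitch, as the picture shows it untouched. The bystanders are in place, at bottle (355,158), objective (288,156), jar (212,174) and marker (281,248).

```bash
python3 -c "
from h import *
print(ctrl.hand_in())"
```

```text
the job is handed in; nothing more can be done
None
```

The job is handed in: the rocker is on, then the bar, plus and triangle keys were pressed to their stops in that order, with the round and square keys left up and the bystanders where they were.

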